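# Fit the build plate into the printer bed's spring-clip slots

## Task

The small desktop 3D printer on the bench has no build plate. Pick up the aluminium plate lying beside it by its upright grip, lay it flat on the printer's bed with its ears just in front of the two slots, and slide it in under the spring clips until both ears are fully home and it sits flat and square, then let go. The bed gives a little when pushed, so feel for the stop with a firm but never hard push; leave the spool, scraper and printed part alone.

Things in the scene. Friction and masses are not known exactly. Their poses are not given: they have to be found in the camera images.
- plate: Removable aluminium build plate lying loose on the bench: 120 x 120 mm, 5 mm thick, about 0.24 kg, thin copper disc on top, a black grip standing on its front edge. From the middle of each side (+y, -y) an ear of the same thickness sticks out 10 mm (140 mm over both), 40 mm long in x (-20 to +20 mm). Origin: centre of the underside; x points away from the grip, z up.
- grip (a point): Middle of the plate's upright black plastic grip, 54 mm in front of the plate's centre, 19 mm above its underside. The grip is 12 mm thick in x, 60 mm long in y, and stands 28 mm above the plate's top. Axes as the plate's. The place to take hold, across its 12 mm.
- bed: The printer's bed: dark steel deck 124 mm (x) by 160 mm (y), 85 mm above the bench, a slot bracket on each side. Origin: centre of the deck's top, where the plate's origin lies when home. x is the way in, from the open front to the back; z up. Held by a springy belt: pushed in +x it gives 1 mm per 3 N, 15 mm at most, and comes back. It moves no other way.
- left_slot (a point): Mouth of the left (+y) slot, on the deck, 24 mm in front of and 66 mm beside the bed's centre. The slot is a steel channel open to the front and to the bed's middle; outer wall 71.5 mm from the bed's centre line (1.5 mm play for the ear), roof 11 mm above the deck, end stop 44.5 mm behind the mouth. A flare outside the wall, 14 mm long, leads the ear in. Bracket 15 mm high.
- right_slot (a point): Mouth of the right (-y) slot, mirror image of the left. In each slot a leaf spring hangs from the mouth's top (12 mm up), sloping down to the back, its end 3 mm above the deck. The ears lift the clips from 20 mm before home; then the plate resists with 6 to 14 N, more if pressed down. 18 to 20 N seats it; 30 N is too hard. Laid down 48 mm or more short of home it clears the brackets.
- printer: The printer's frame, fixed: black base, x -70 to 240 mm, 170 mm wide, 50 mm high. Origin: on the bench below the resting bed's origin; axes as the bed's. Behind the bed an arm crosses at x 110 to 152 mm, y -120 to 140, 122 to 148 mm high; its hot end (x 80 to 110, y 60 to 110) spans 100 to 163 mm high. Column 300 mm tall at x 150, y -136 mm.
- spool: Bystander: small filament spool lying flat, 130 mm across, 54 mm high, on the other side of the printer from the plate. Origin: centre of the underside.
- scraper: Bystander: scraper 160 mm long lying on the bench along its own x axis, to the left behind.
- printed_bracket: Bystander: white printed angle bracket, 40 x 40 mm foot, 42 mm high, to the right behind. Origin: centre of the underside.
There are look-alikes about, which are no part of the job. Of the things that look like the plate, take the one that is farthest to the robot's right at the start.

How it is judged:
On the way:
1. the plate lies over the bed with its ears before or just in the mouths of the slots (x of plate in the frame of bed between -0.065 and -0.006 m and y of plate in the frame of bed between -0.008 and 0.008 m and z of plate in the frame of bed below 0.008 m), for 0.1 s.
At the end, for the whole second after the job is handed in: The plate is in the bed's frame within 1 mm (short) and 3 mm (past) of home along the slots, 3 mm across and 1.5 mm in height, flat within 0.02 rad, square within 0.03 rad, at rest and released (x of plate in the frame of bed between -0.001 and 0.003 m and y of plate in the frame of bed between -0.003 and 0.003 m and z of plate in the frame of bed between -0.0015 and 0.0015 m and angle between the z axis of plate and the z axis of bed, either way round below 0.02 rad and angle between the x axis of plate and the x axis of bed, either way round below 0.03 rad and linear speed of plate below 0.01 m/s); the robot touches nothing.
It fails at once if the plate is pressed on the printer with more than 45 N in all (deck, clips and stops together) (contact force between plate and printer above 45 N).
It fails at once if the spool is moved more than 20 mm (distance of spool from where it was at the start of the episode above 0.02 m).
It fails at once if the scraper is moved more than 20 mm (distance of scraper from where it was at the start of the episode above 0.02 m).
It fails at once if the printed bracket is moved more than 20 mm (distance of printed_bracket from where it was at the start of the episode above 0.02 m).
It also fails if it takes over 64 s, if anything falls off the work surface, if the arm or the gripper's body presses on something with over 40 N, if the wrist force passes 120 N, or if a joint passes its speed limit or range.

## Robot

A 7-joint arm with a two-finger parallel gripper is mounted at the origin on the work surface. World frame = base frame: x ahead of the robot, y to its left, z up, the work surface at z = 0. Lengths are in m, angles in rad, forces in N, time in s.
With the tool pointing down it reaches from about 0.35 to 0.775 m from the base axis. Payload 3.1 kg.
Tool frame: the origin (TCP) lies midway between the tips of the shut fingers; the grasp point (between the pads) lies 19 mm behind it; z points along the fingers, y is the line along which they close (so a half turn about z gives the same grasp; the last joint's range is limited). The gripper opens to 85 mm and grips with 20 to 120 N. Pads are 22 mm wide; open, the fingers measure 114 mm over their backs; the gripper's body (76 mm by 85 mm) begins 54 mm behind the grasp point. The pads swing forward as they close: fully open they stand 13 mm farther back than shut.
Start: joints at [1.296, 0.311, 0.014, 1.512, -0.004, 1.319, -0.027], TCP at [0.127, -0.535, 0.231] pointing down, gripper open.
Joint ranges: [-2.7, 2.7], [-0.3, 1.91], [-1.27, 1.3], [0.12, 2.57], [-1.44, 4.58], [0.2, 2.03], [-3.05, 3.05]. Speed limits (rad/s): [2.79, 2.79, 3.14, 3.14, 3.14, 3.14, 3.14].

## Interface

Orientations are given as a 3x3 rotation matrix whose columns are the frame's x, y, z axes.
In Python, from bench import env gives the robot as it stands.
- The arm moves only by the tool apply_moves, never from a script. Its argument "steps" is a list of rows, each a list of 4 numbers: the shift along the world's x, y, z scaled (see below), then the turn about the world's z scaled (see below). In form: [[tx, ty, tz, spin], ...]. A call has 1 to 20 rows; each row shifts and turns the commanded pose from where the row before left it; what a row does not reach is not made up. The controller multiplies each number of a shift by 0.03 m and each number of a turn by 8 degrees. A row lasts 1/10 s, in which the tool goes at most 50 mm and 8.59 degrees, less where a joint would pass 70% of its speed; a pose out of reach is approached as far as the arm can. A call with a number of a shift or a turn outside -1 to 1 is refused whole. A call with a gripper value outside its range is refused whole. "fingers" is the opening, from 0 (shut) to 1 (fully open), set as the call begins (left out, the last holds). The fingers move at their own pace and stop on an object; "squeeze" is the grip in N (left out, the last holds). Time passes only in rows, so rows that do not move let the fingers close. It gives the time, the measured TCP pose, the force, the opening and the grip force at its end, in the units of the state.
- env.get_state(): the state, without advancing time (a new reading comes with each control period).
- env.snapshot(name): name is "side" or "top" or "wrist"; returns the picture (384x512x3 uint8, red, green, blue); there is no depth.
- env.camera_info(name): a dict with "camera_matrix" (3x3 intrinsics, pixels), "k1" (the pictures are not rectified: a ray, as slopes to the right and down, at radius r is drawn at 1 + k1 r^2 times it, then the intrinsics apply), "cam_to_world" (4x4, takes a point from camera to world coordinates). Camera axes: x right, y up, looking along -z (the intrinsics and any distortion apply to the point x, -y, -z); pixel columns grow to the right and rows downward; lengths in m; the calibration is good to about 2 mm. A picture is of the moment at which its call begins: read the wrist's pose just before it. camera_info takes no time and is no camera call; for the wrist camera it gives the pose at the moment of the call.
- env.close_job(): hands the job in; it is judged then, once.
Trained networks look in the newest picture that a camera, given by its name, has taken for a name from the list of things; names that differ only in an ending like _2 or _b are one class to them, and where a whole thing is asked for, a point or a joint stands for the part that bears it (a point fixed in the world has none). Each returns a list of dicts, best first, with "p" (0 to 1); they miss things now and then, are a little off and sometimes report something else, mostly with a low value. They report only what shows in the picture. A call takes as long as a camera call. They do not tell look-alikes from the thing itself.
- env.trace(target, camera): "pixels" (384x512 bool, what is visible of it).
- env.landmark_of(target, camera): "position" ([x, y, z] in m, in world coordinates, good to about 4 mm: a listed point, or the origin of a listed thing).
The state is a dict: "time_s": time; "qpos": joint angles; "qvel": joint speeds; "effort": joint torques, N m; "tool_pos": TCP position; "ee_rot": TCP orientation; "force": force on the tool from outside, world axes, zero at the start; "wrist_torque": the same for the moment, N m; "grip_width": finger opening in m; "finger_force": force on a finger pad.
Only numpy, scipy, OpenCV 4.12 (cv2) and the standard library are available. Lean on these libraries where they do the work, as an engineer would, in place of code of your own. Each camera call takes 0.05 s, during which the arm holds its last target. There are 200 camera calls.

## Working session

There is one attempt and no reset: what is moved stays moved. The work goes in short steps, Python scripts to look and compute and a tool call to move; the robot and the scene stay as the last step left them, time stands still between calls to the robot, and variables do not carry over. Pictures are saved under pics/ and viewed, at most 10 in all, crops included, and the job is handed in when it is done.

Besides the shell and the picture viewer there is one more tool, called as a command line: name --pt "numbers of a row" for each row, then --argument value for the rest. apply_moves: Moves the arm, as the interface text tells. Shifts and turns lie within -1 to 1; 1 stands for 0.03 m of shift or 8 degrees of turn. Its arguments: {"type":"object","properties":{"steps":{"type":"array","items":{"type":"array","items":{"type":"number","minimum":-1,"maximum":1}}},"fingers":{"type":"number"},"squeeze":{"type":"number"}},"required":["steps"]}

```bash
mkdir -p pics; python3 - <<'E'
from bench import env
import cv2,numpy as np
for c in ["top","side"]:
    im=env.snapshot(c); cv2.imwrite(f"pics/{c}0.png",im[:,:,::-1])
    for t in ["plate","grip","bed","left_slot","right_slot","printer"]:
        for d in env.landmark_of(t,c): print(c,t,round(d["p"],2),np.round(d["position"],4))
    i=env.camera_info(c); print(i["camera_matrix"].round(1).tolist(),i["k1"],np.round(i["cam_to_world"],3).tolist())
s=env.get_state(); print(s["time_s"],s["tool_pos"],s["ee_rot"],s["force"],s["grip_width"])
E
```

```text
top plate 0.83 [0.5293 0.2876 0.003 ]
top plate 0.72 [0.5797 0.4849 0.0032]
top grip 0.87 [0.4736 0.2942 0.0157]
top grip 0.72 [0.3691 0.3462 0.0185]
top bed 0.85 [0.6344 0.0264 0.0872]
top left_slot 0.59 [0.6141 0.0951 0.0897]
top right_slot 0.85 [ 0.6026 -0.0353  0.087 ]
[[404.7, 0.0, 254.4], [0.0, 404.7, 192.9], [0.0, 0.0, 1.0]] -0.040841979639826484 [[-0.005, 0.985, -0.171, 0.351], [-1.0, -0.001, 0.024, 0.089], [0.024, 0.171, 0.985, 1.149], [0.0, 0.0, 0.0, 1.0]]
side plate 0.92 [ 0.5291  0.2865 -0.001 ]
side plate 0.85 [5.771e-01 4.920e-01 5.000e-04]
side plate 0.76 [ 0.3257  0.3819 -0.0015]
side grip 0.97 [0.4726 0.2932 0.0185]
side grip 0.97 [0.5746 0.5411 0.0168]
side grip 0.65 [0.3656 0.3498 0.0158]
side bed 0.88 [0.6346 0.0296 0.0852]
side left_slot 0.92 [0.6185 0.0978 0.0846]
side right_slot 0.64 [ 0.6093 -0.0329  0.0821]
side right_slot 0.61 [0.5303 0.2848 0.0015]
side printer 0.89 [ 6.372e-01  2.630e-02 -1.000e-04]
[[360.5, 0.0, 255.5], [0.0, 360.5, 188.4], [0.0, 0.0, 1.0]] -0.05640492040565338 [[-0.762, 0.475, -0.44, 0.026], [-0.647, -0.545, 0.533, 0.693], [0.013, 0.691, 0.723, 0.902], [0.0, 0.0, 0.0, 1.0]]
0.7 [ 0.12691632 -0.53517614  0.23133451] [[ 9.73004959e-01  2.30784205e-01  9.49490922e-06]
 [ 2.30784205e-01 -9.73004958e-01 -5.26227611e-05]
 [-2.90590832e-06  5.33934826e-05 -9.99999999e-01]] [ 0.09066297  0.15910917 -0.63420126] 0.08540909112731795
```

View pics/top0.png

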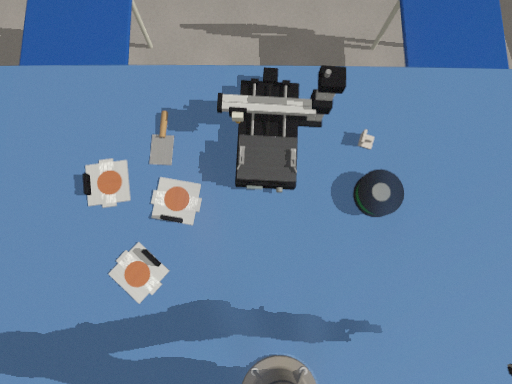

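View pics/side0.png

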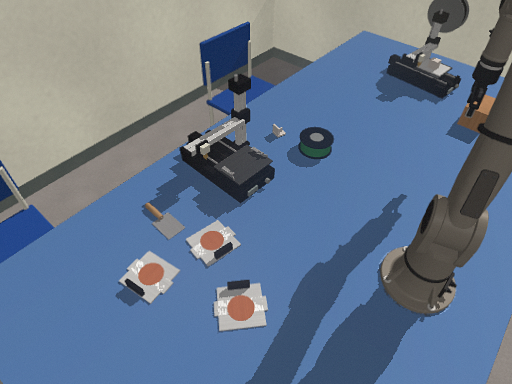

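Three loose plates are visible. In the top picture they are at (177,200), (108,183) and (138,273). The rightmost is at (177,200), about world (0.53, 0.287), beside the printer. The side picture also shows another printer far off in the background at (425,70). I'll check that while moving over.

apply_moves --pt "1 1 0.3 0.4" --pt "1 1 0.3 0.4" --pt "1 1 0.3 0.4" --pt "1 1 0.3 0.4" --pt "1 1 0.3 0.4" --pt "1 1 0.3 0.4" --pt "1 1 0.3 0.4" --pt "1 1 0.3 0.4" --pt "1 1 0.3 0.4" --pt "1 1 0.3 0.4" --pt "0 1 0 0.475" --pt "0 1 0 0.475" --pt "0 1 0 0.475" --pt "0 1 0 0.475" --pt "0 1 0 0.475" --pt "0 1 0 0.475" --pt "0 1 0 0.475" --pt "0 1 0 0.475" --pt "0 1 0 0.475" --pt "0 0.5 0 0.475" --fingers 1

```text
time_s: 2.7
tool_pos: [0.4259, 0.0535, 0.3215]
ee_rot: [[0.107, 0.994, 0.0], [0.994, -0.107, 0.0], [0.0, 0.0, -1.0]]
force: [0.4, 0.0, -0.4]
grip_width: 0.0852
finger_force: 0.0
```

```bash
cat > h.py <<'E'
from bench import env
import cv2,numpy as np
def ray(c,uv,z):
    i=env.camera_info(c);K=i["camera_matrix"];k=i["k1"];T=np.array(i["cam_to_world"])
    d=((np.atleast_2d(uv)-K[[0,1],[2,2]])/K[[0,1],[0,1]])
    p=cv2.undistortPoints(d.reshape(-1,1,2).astype(float),np.eye(3),np.array([k,0,0,0.])).reshape(-1,2)
    v=np.c_[p[:,0],-p[:,1],-np.ones(len(p))]@T[:3,:3].T
    return T[:3,3]+v*((z-T[2,3])/v[:,2])[:,None]
def proj(c,P):
    i=env.camera_info(c);K=i["camera_matrix"];k=i["k1"];T=np.linalg.inv(np.array(i["cam_to_world"]))
    q=np.atleast_2d(P)@T[:3,:3].T+T[:3,3]; s=np.c_[q[:,0],-q[:,1]]/-q[:,2:]
    s=s*(1+k*(s**2).sum(1))[:,None]
    return s*K[[0,1],[0,1]]+K[[0,1],[2,2]]
def st():
    s=env.get_state();print("t",round(s["time_s"],2),"tcp",np.round(s["tool_pos"],4),"yaw_y",round(np.degrees(np.arctan2(s["ee_rot"][1][1],s["ee_rot"][0][1])),2),"F",np.round(s["force"],2),"M",np.round(s["wrist_torque"],2),"w",round(s["grip_width"],4),"ff",np.round(s["finger_force"],1));return s
E
python3 - <<'E'
from h import *
st()
print("bg printer",ray("side",[[425,68]],0.05))
im=env.snapshot("wrist"); cv2.imwrite("pics/w1.png",im[:,:,::-1])
for t in ["bed","left_slot","right_slot","plate","grip"]:
    for d in env.landmark_of(t,"wrist"): print(t,round(d["p"],2),np.round(d["position"],4))
print(np.round(env.camera_info("wrist")["cam_to_world"],3).tolist())
E
```

```text
t 2.7 tcp [0.4259 0.0535 0.3215] yaw_y -6.13 F [ 0.4   0.02 -0.44] M [-0.01  0.03 -0.03] w 0.0852 ff 0.0
bg printer [[ 0.44377824 -1.12777394  0.05      ]]
left_slot 0.75 [0.6138 0.0946 0.0858]
right_slot 0.68 [ 0.6115 -0.0358  0.0835]
[[0.993, 0.113, 0.038, 0.437], [-0.119, 0.94, 0.319, 0.129], [-0.0, -0.321, 0.947, 0.464], [0.0, 0.0, 0.0, 1.0]]
```

View pics/w1.png

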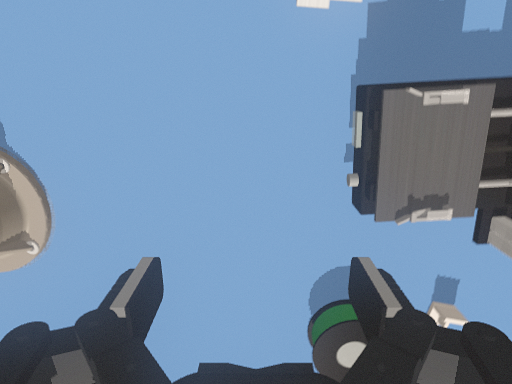

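The wrist view shows the bed at the right. The deck corners are near (381,86), (376,221), (476,216) and (493,84), with the slot brackets at (446,97) and (432,214). The background printer is at y=-1.13, out of reach. I'll measure the deck's pose and also the plate's from masks.

```bash
python3 - <<'E'
from h import *
c=ray("wrist",[[381,86],[376,221],[476,216],[493,84]],0.085);print(c[:,:2].round(4).tolist(), c.mean(0))
for a,b in[(0,1),(1,2),(2,3),(3,0)]: 
    d=c[b]-c[a];print(np.linalg.norm(d).round(4),np.degrees(np.arctan2(d[1],d[0])).round(2))
env.snapshot("top")
for t in env.trace("bed","top")[:1]+env.trace("plate","top")[:4]:
    m=t["pixels"].astype(np.uint8);cn=max(cv2.findContours(m,0,1)[0],key=cv2.contourArea).reshape(-1,2)
    w=ray("top",cn,0.005 if t is not None and cn[:,0].mean()<220 else 0.085)[:,:2]
    r=cv2.minAreaRect((w*1000).astype(np.float32));print(round(t["p"],2),r)
im=env.snapshot("top")[:,:,::-1];cv2.imwrite("pics/t2.png",np.hstack([cv2.resize(im[165:240,140:215],(390,390),interpolation=2),cv2.resize(im[125:200,230:305],(390,390),interpolation=2)]))
E
```

```text
[[0.5743, 0.1092], [0.5684, -0.053], [0.6935, -0.0612], [0.6973, 0.0969]] [0.63338754 0.02296401 0.085     ]
0.1623 -92.07
0.1254 -3.77
0.1581 88.63
0.1236 174.27
0.92 ((653.2567138671875, 25.956829071044922), (92.8219223022461, 156.3166046142578), 0.09352235496044159)
0.91 ((581.3991088867188, 488.3931884765625), (140.83975219726562, 131.4595489501953), 5.442397117614746)
0.87 ((327.47222900390625, 382.85504150390625), (138.81939697265625, 120.02142333984375), 46.83096694946289)
0.76 ((528.8755493164062, 285.9306640625), (139.1320037841797, 120.40079498291016), 79.61600494384766)
```

apply_moves --pt "0 1 0 0" --pt "0 1 0 0" --pt "0 1 0 0" --pt "0 1 0 0" --pt "0 1 0 0" --pt "0 0 0 0" --pt "0 0 0 0"

```text
time_s: 3.9
tool_pos: [0.427, 0.1997, 0.3211]
ee_rot: [[0.115, 0.993, -0.0], [0.993, -0.115, -0.001], [-0.001, -0.0, -1.0]]
force: [0.7, -0.6, -0.1]
grip_width: 0.0857
finger_force: 0.0
```

```bash
python3 - <<'E'
from h import *
st()
im=env.snapshot("wrist"); cv2.imwrite("pics/w2.png",im[:,:,::-1])
for t in ["bed","left_slot","right_slot","plate","grip"]:
    for d in env.landmark_of(t,"wrist"): print(t,round(d["p"],2),np.round(d["position"],4))
E
```

```text
t 3.9 tcp [0.427  0.1997 0.3211] yaw_y -6.61 F [ 0.7  -0.56 -0.14] M [-0.01  0.01  0.04] w 0.0857 ff 0.0
bed 0.59 [0.6321 0.0268 0.0865]
left_slot 0.69 [0.6103 0.0973 0.0864]
right_slot 0.19 [ 0.7152  0.3307 -0.0018]
plate 0.92 [0.3264 0.3877 0.001 ]
plate 0.65 [0.5273 0.2869 0.0007]
grip 0.92 [0.4754 0.296  0.015 ]
grip 0.55 [0.3708 0.3472 0.0189]
```

View pics/w2.png

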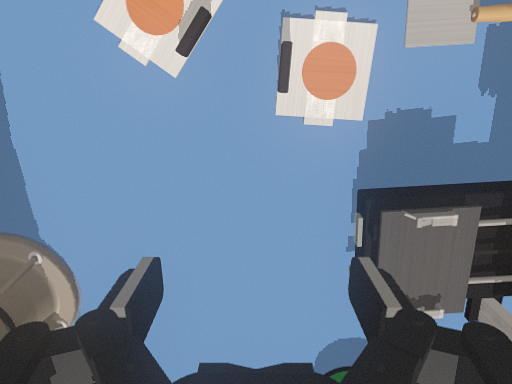

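Wrist picture: the target plate has corners near (284,16), (377,24), (363,121) and (276,115). Its grip runs (287,42) to (283,92), and the disc is at (329,71). The deck is at the lower right, with its front edge from (381,209) to (378,312).

```bash
python3 - <<'E'
from h import *
def rep(c):
    print(c.mean(0).round(4))
    for a,b in[(0,1),(1,2),(3,2),(0,3)]:
        d=c[b]-c[a];print(np.linalg.norm(d).round(4),np.degrees(np.arctan2(d[1],d[0])).round(2))
rep(ray("wrist",[[284,16],[377,24],[363,121],[276,115]],0.005))
rep(ray("wrist",[[381,209],[481,205],[465,313],[378,312]],0.085))
print(ray("wrist",[[329.5,71]],0.005), ray("wrist",[[287.5,42],[282.5,92]],0.033))
E
```

```text
[0.5302 0.2837 0.005 ]
0.1182 -11.06
0.1207 -99.24
0.1205 -10.58
0.1217 -100.36
[0.635  0.0296 0.085 ]
0.1242 -4.33
0.1625 -91.95
0.1227 -7.76
0.1553 -91.22
[[0.53615553 0.2831431  0.005     ]] [[0.48139583 0.32173101 0.033     ]
 [0.47011652 0.26501115 0.033     ]]
```

apply_moves --pt "0.4 0.8 -0.9 -0.12" --pt "0.4 0.8 -0.9 -0.12" --pt "0.4 0.8 -0.9 -0.12" --pt "0.4 0.76 -0.9 -0.13" --pt "0 0 -0.9 0" --pt "0 0 -0.6 0" --pt "0 0 0 0" --pt "0 0 0 0" --fingers 0.5

```text
time_s: 5.0
tool_pos: [0.4754, 0.2942, 0.1687]
ee_rot: [[0.185, 0.983, 0.0], [0.983, -0.185, -0.0], [-0.0, 0.0, -1.0]]
force: [1.0, 0.2, 0.2]
grip_width: 0.043
finger_force: 0.0
```

```bash
python3 - <<'E'
from h import *
st()
im=env.snapshot("wrist"); cv2.imwrite("pics/w3.png",im[:,:,::-1])
for t in ["plate","grip"]:
    for d in env.landmark_of(t,"wrist"): print(t,round(d["p"],2),np.round(d["position"],4))
for y in (-10.5,):
  a=np.radians(y);R=np.array([[np.cos(a),-np.sin(a)],[np.sin(a),np.cos(a)]])
  P=np.array([[-.06,-.03],[-.06,.03],[-.048,.03],[-.048,-.03]])@R.T+[.5286,.2845]
  print(proj("wrist",np.c_[P,np.full(4,.033)]).round(0).tolist())
E
```

```text
t 5.0 tcp [0.4754 0.2942 0.1687] yaw_y -10.64 F [1.05 0.21 0.22] M [ 0.05  0.01 -0.04] w 0.043 ff 0.0
plate 0.87 [ 0.5273  0.2864 -0.0023]
plate 0.62 [ 0.3255  0.3872 -0.0014]
grip 0.75 [0.4774 0.2966 0.017 ]
grip 0.63 [0.3681 0.347  0.0193]
[[248.0, 212.0], [247.0, 148.0], [261.0, 148.0], [261.0, 212.0]]
```

View pics/w3.png

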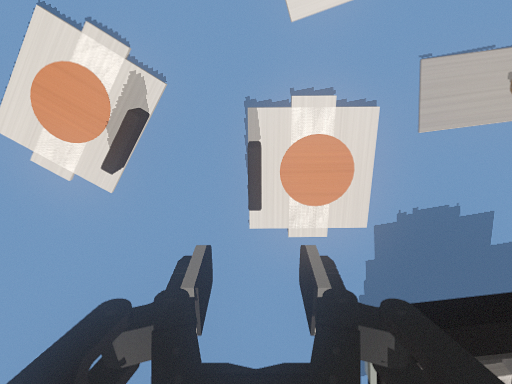

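The grip top shows at (248–261, 141–210), within about 2 mm of prediction and parallel to the fingers. Descending.

apply_moves --pt "0 0.06 -0.95 0" --pt "0 0 -0.95 0" --pt "0 0 -0.95 0" --pt "0 0 -0.95 0" --pt "0 0 -0.8 0" --pt "0 0 -0.4 0" --pt "0 0 -0.2 0" --pt "0 0 -0.1 0" --pt "0 0 0 0" --pt "0 0 0 0"

```text
time_s: 6.15
tool_pos: [0.4757, 0.2971, 0.0105]
ee_rot: [[0.184, 0.983, 0.002], [0.983, -0.184, 0.001], [0.002, 0.002, -1.0]]
force: [-0.1, 0.5, 0.1]
grip_width: 0.0426
finger_force: 0.0
```

apply_moves --pt "0 0 0 0" --pt "0 0 0 0" --pt "0 0 0 0" --pt "0 0 0 0" --pt "0 0 0 0" --pt "0 0 0 0" --pt "0 0 0 0" --pt "0 0 0 0" --fingers 0 --squeeze 90

```text
time_s: 6.95
tool_pos: [0.4753, 0.2969, 0.0101]
ee_rot: [[0.183, 0.983, 0.001], [0.983, -0.183, 0.001], [0.001, 0.001, -1.0]]
force: [-0.7, -0.6, 5.7]
grip_width: 0.01
finger_force: 89.2
```

apply_moves --pt "0 0 0.3 0" --pt "0 0 0.6 0" --pt "0 0 1 0" --pt "0 0 1 0" --pt "0 0 1 0" --pt "0 0 1 0" --pt "0 -0.5 0.1 0" --pt "0 -1 0 0.15" --pt "0 -1 0 0.15" --pt "0 -1 0 0.15" --pt "0 -1 0 0.15" --pt "0 -1 0 0.15" --pt "0 -1 0 0.125" --pt "0 -1 0 0" --pt "0 -0.8 0 0" --pt "0 -0.47 0 0" --pt "0 0 0 0" --pt "0 0 0 0" --pt "0 0 0 0"

```text
time_s: 8.85
tool_pos: [0.4745, 0.0351, 0.1593]
ee_rot: [[0.06, 0.998, -0.0], [0.998, -0.06, 0.001], [0.001, -0.0, -1.0]]
force: [-0.6, 0.8, -2.4]
grip_width: 0.0105
finger_force: 88.1
```

```bash
python3 - <<'E'
from h import *
st()
im=env.snapshot("wrist"); cv2.imwrite("pics/w4.png",im[:,:,::-1]); env.snapshot("side"); env.snapshot("top")
for c in ["wrist","side","top"]:
  for t in ["plate","grip","bed","left_slot","right_slot"]:
    for d in env.landmark_of(t,c)[:3]: print(c,t,round(d["p"],2),np.round(d["position"],4))
E
```

```text
t 8.85 tcp [0.4745 0.0351 0.1593] yaw_y -3.44 F [-0.61  0.76 -2.43] M [-0.04  0.15  0.01] w 0.0105 ff 88.1
wrist plate 0.71 [0.5303 0.0332 0.151 ]
wrist grip 0.71 [0.478  0.0357 0.1692]
wrist bed 0.76 [0.6304 0.0296 0.0865]
wrist left_slot 0.57 [0.614  0.0957 0.0867]
side plate 0.97 [0.5277 0.0308 0.1488]
side plate 0.75 [ 0.327   0.3834 -0.0014]
side plate 0.7 [0.5733 0.4909 0.0018]
side grip 0.9 [0.5724 0.5413 0.0173]
side grip 0.8 [0.3622 0.3495 0.0169]
side grip 0.74 [0.4727 0.034  0.1687]
side bed 0.62 [0.6319 0.03   0.0835]
side left_slot 0.88 [0.6127 0.098  0.0833]
side right_slot 0.87 [ 0.6059 -0.0338  0.0842]
top plate 0.9 [0.5793 0.4852 0.0019]
top plate 0.84 [0.327  0.3858 0.0015]
top grip 0.68 [0.3704 0.3493 0.02  ]
top grip 0.61 [0.5695 0.5393 0.0191]
top bed 0.7 [0.6326 0.0253 0.0823]
top left_slot 0.73 [0.6137 0.0965 0.0859]
top right_slot 0.82 [ 0.6039 -0.038   0.0852]
```

View pics/w4.png

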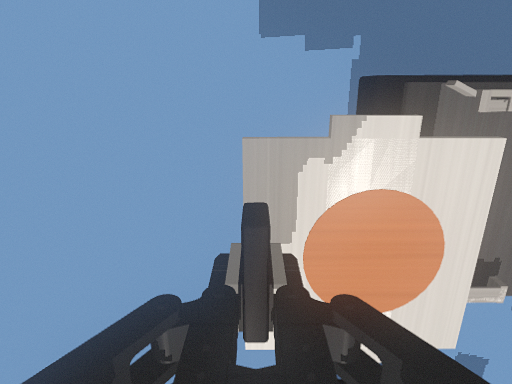

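The plate is held level-looking. Its corners are near (243,138), (504,138) and (457,348), and the left ear runs (331,115) to (420,115). The left slot flare starts at (447,83), with its mouth near (480,92). I'll solve the plate pose from these points.

```bash
cat > pl.py <<'E'
from h import *
from scipy.optimize import least_squares
from scipy.spatial.transform import Rotation as Ro
def fit(obj,uv,x0,w=None):
    f=lambda p:(proj("wrist",Ro.from_euler("zyx",p[3:]).apply(obj)+p[:3])-uv).ravel()
    r=least_squares(f,x0,loss="soft_l1");return r.x,f(r.x).reshape(-1,2)
E
python3 - <<'E'
from pl import *
o=np.array([[-60,60,5],[60,60,5],[-20,70,5],[20,70,5],[-20,60,5],[20,60,5],[60,-60,5]])/1e3
uv=np.array([[243,138],[504,138],[331,115],[420,115],[331,138],[420,138],[457,348.]])
p,r=fit(o,uv,[.5284,.032,.149,-.06,0,0]);print(p[:3].round(4),np.degrees(p[3:]).round(2),r.round(1).tolist())
# z fixed flat fit
f=lambda q:(proj("wrist",Ro.from_euler("z",q[2]).apply(o)+[q[0],q[1],.149])-uv).ravel()
q=least_squares(f,[.53,.03,-.06]);print(q.x[:2],np.degrees(q.x[2]),f(q.x).round(1))
# left bracket predictions
b=np.array([.6335,.0287,.085]);R=Ro.from_euler("z",-3.2,degrees=True)
print(proj("wrist",R.apply(np.array([[-24,71.5,15],[20.5,71.5,15],[-38,76,15],[-62,80,0],[-24,-71.5,15]])/1e3)+b).round(0).tolist())
im=env.snapshot("wrist");cv2.imwrite("pics/w5.png",cv2.resize(im[60:130,340:512,::-1],(774,315),interpolation=2))
E
```

```text
[0.5298 0.028  0.1481] [-3.28  0.01 -1.04] [[0.2, 0.2], [0.2, -0.7], [0.9, 0.5], [0.7, 0.2], [-0.6, -0.1], [-2.5, -0.5], [-0.4, 0.4]]
[0.52932788 0.02831654] -3.1852476855295064 [-1.2  0.7  2.1 -0.7  0.7  0.6  1.8  0.1 -0.8  0.2 -1.6 -0.3 -1.2 -0.4]
[[481.0, 93.0], [555.0, 93.0], [459.0, 85.0], [408.0, 78.0], [439.0, 297.0]]
```

View pics/w5.png

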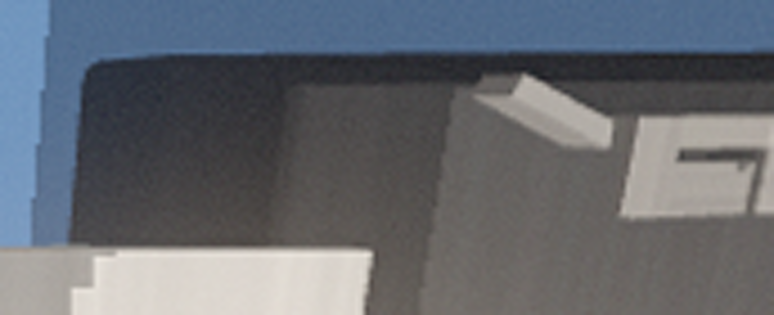

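The flare and bracket positions agree with my bed estimate (0.6335, 0.0287, yaw -3.2°) to about 1 mm. Moving to 54 mm short and lowering to just above the deck.

apply_moves --pt "0.4 0.04 0 0" --pt "0.5 0.04 0 0" --pt "0.5 0.04 0 0" --pt "0.27 0 0 0" --pt "0 0 -0.5 0.03" --pt "0 0 -0.5 0" --pt "0 0 -0.5 0" --pt "0 0 -0.3 0" --pt "0 0 0 0" --pt "0 0 0 0" --pt "0 0 0 0"

```text
time_s: 10.9
tool_pos: [0.5258, 0.0371, 0.1062]
ee_rot: [[0.058, 0.998, 0.002], [0.998, -0.058, 0.0], [0.0, 0.002, -1.0]]
force: [-1.0, 0.4, -3.2]
grip_width: 0.0101
finger_force: 88.0
```

```bash
python3 - <<'E'
from pl import *
st()
im=env.snapshot("wrist");cv2.imwrite("pics/w6.png",cv2.resize(im[:,:,::-1],(800,600),interpolation=2))
b=np.array([.6335,.0287,.085]);R=Ro.from_euler("z",-3.2,degrees=True)
print((1.5625*proj("wrist",R.apply(np.array([[-24,71.5,15],[20.5,71.5,15],[-24,-71.5,15],[20.5,-71.5,15]])/1e3)+b)).round(0).tolist())
print((1.5625*proj("wrist",R.apply(np.array([[-74,70,11],[-34,70,11],[-34,60,11],[6,60,11],[6,-60,11],[-34,-60,11]])/1e3)+b)).round(0).tolist())
E
```

```text
t 10.9 tcp [0.5258 0.0371 0.1062] yaw_y -3.34 F [-1.04  0.43 -3.24] M [-0.01  0.12 -0.06] w 0.0101 ff 88.0
[[691.0, 177.0], [846.0, 177.0], [622.0, 568.0], [740.0, 567.0]]
[[513.0, 181.0], [649.0, 181.0], [644.0, 215.0], [777.0, 215.0], [701.0, 535.0], [595.0, 535.0]]
```

View pics/w6.png

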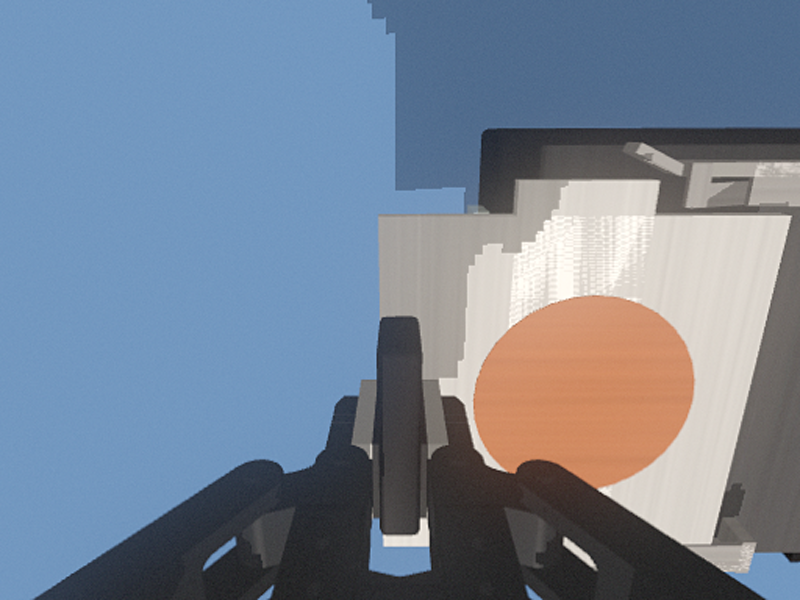

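```bash
python3 - <<'E'
from pl import *
o=np.array([[-60,60,5],[60,60,5],[-20,70,5],[20,70,5],[-20,60,5],[20,60,5],[60,-60,5]])/1e3
uv=np.array([[378,214],[790,215],[515,180],[659,180],[515,214],[656,214],[714,545.]])/1.5625
f=lambda q:(proj("wrist",Ro.from_euler("z",q[2]).apply(o)+[q[0],q[1],.096])-uv).ravel()
q=least_squares(f,[.58,.03,-.06]);print(q.x[:2],np.degrees(q.x[2]),f(q.x).round(1))
p,r=fit(o,uv,[.58,.03,.096,-.06,0,0]);print(p[:3].round(4),np.degrees(p[3:]).round(2),r.round(1).tolist())
for P in(q.x[:2],p[:2]):print(Ro.from_euler("z",3.2,degrees=True).apply([P[0]-.6335,P[1]-.0287,0]))
E
```

```text
[0.58012846 0.03257319] -3.0121999648441573 [-0.2  1.2  0.3 -0.7  2.1 -0.2 -0.  -0.5  0.6  0.7 -1.5  0.3 -1.6 -1.6]
[0.5802 0.0325 0.0958] [-3.07 -0.93 -0.56] [[0.1, 0.5], [0.7, -0.4], [1.6, -0.4], [-0.5, -0.5], [0.1, 0.3], [-1.9, 0.3], [-0.4, 0.3]]
[-0.05350453  0.00088787  0.        ]
[-0.05343594  0.00081465  0.        ]
```

apply_moves --pt "0 -0.03 -0.15 0" --pt "0 0 -0.1 0" --pt "0 0 -0.03 0" --pt "0 0 0 0" --pt "0 0 0 0"

```text
time_s: 11.45
tool_pos: [0.525, 0.0361, 0.0969]
ee_rot: [[0.058, 0.998, -0.0], [0.998, -0.058, 0.0], [0.0, -0.0, -1.0]]
force: [0.8, -0.0, -2.2]
grip_width: 0.0102
finger_force: 88.3
```

apply_moves --pt "0 0 -0.03 0" --pt "0 0 -0.03 0" --pt "0 0 0 0" --pt "0 0 0 0"

```text
time_s: 11.85
tool_pos: [0.5251, 0.0361, 0.0952]
ee_rot: [[0.058, 0.998, 0.0], [0.998, -0.058, 0.0], [0.0, 0.0, -1.0]]
force: [0.4, -0.2, -2.5]
grip_width: 0.0103
finger_force: 88.3
```

apply_moves --pt "0 0 -0.03 0" --pt "0 0 0 0" --pt "0 0 0 0"

```text
time_s: 12.15
tool_pos: [0.5255, 0.0361, 0.095]
ee_rot: [[0.058, 0.998, 0.001], [0.998, -0.058, -0.0], [-0.0, 0.001, -1.0]]
force: [-1.4, -0.3, 4.2]
grip_width: 0.0102
finger_force: 89.1
```

apply_moves --pt "0 0 -0.03 0" --pt "0 0 0 0" --pt "0 0 0 0"

```text
time_s: 12.45
tool_pos: [0.5259, 0.036, 0.0947]
ee_rot: [[0.058, 0.998, 0.002], [0.998, -0.058, -0.001], [-0.0, 0.002, -1.0]]
force: [-3.3, -1.2, 7.7]
grip_width: 0.0107
finger_force: 89.8
```

Contact at TCP z ≈0.095 as predicted. I'll ease off 1 mm and slide gently.

apply_moves --pt "0 0 0.03 0" --pt "0.1 -0.0056 0 0" --pt "0.1 -0.0056 0 0" --pt "0.1 -0.0056 0 0" --pt "0.1 -0.0056 0 0" --pt "0.1 -0.0056 0 0" --pt "0 0 0 0" --pt "0 0 0 0"

```text
time_s: 13.25
tool_pos: [0.5367, 0.0362, 0.095]
ee_rot: [[0.057, 0.998, -0.007], [0.998, -0.057, -0.001], [-0.001, -0.007, -1.0]]
force: [-11.7, -0.5, 14.0]
grip_width: 0.0102
finger_force: 90.7
```

apply_moves --pt "0.1 -0.0056 0 0" --pt "0.1 -0.0056 0 0" --pt "0.1 -0.0056 0 0" --pt "0.1 -0.0056 0 0" --pt "0 0 0 0" --pt "0 0 0 0"

```text
time_s: 13.85
tool_pos: [0.5486, 0.0361, 0.095]
ee_rot: [[0.057, 0.998, -0.007], [0.998, -0.057, 0.0], [-0.0, -0.007, -1.0]]
force: [-10.4, 1.0, 13.8]
grip_width: 0.0099
finger_force: 90.6
```

```bash
python3 - <<'E'
from pl import *
st()
im=env.snapshot("wrist");cv2.imwrite("pics/w7.png",cv2.resize(im[:,212:,::-1],(625,800*3//5),interpolation=2))
for c in ["wrist"]:
  for t in ["plate","bed","left_slot","right_slot"]:
    for d in env.landmark_of(t,c)[:1]: print(c,t,round(d["p"],2),np.round(d["position"],4))
E
```

```text
t 13.85 tcp [0.5486 0.0361 0.095 ] yaw_y -3.25 F [-10.38   0.97  13.77] M [0.07 1.88 0.01] w 0.0099 ff 90.6
wrist plate 0.64 [0.6052 0.035  0.0885]
wrist left_slot 0.63 [0.6178 0.0937 0.0843]
```

View pics/w7.png

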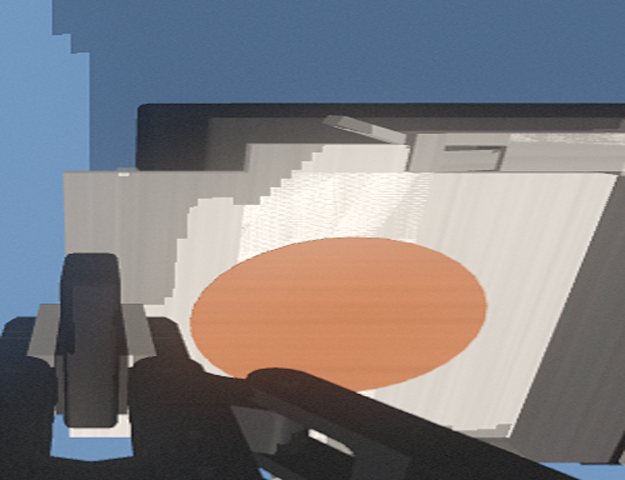

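The ears are level with the mouths and the left ear is entering under the bracket corner, shown at (408,145) in the crop. The downward force is higher than needed, so I'll raise a bit.

apply_moves --pt "0 0 0.04 0" --pt "0 0 0 0" --pt "0 0 0 0"

```text
time_s: 14.4
tool_pos: [0.5518, 0.0352, 0.0951]
ee_rot: [[0.058, 0.998, -0.001], [0.998, -0.058, 0.001], [0.001, -0.001, -1.0]]
force: [-1.7, 1.2, 1.6]
grip_width: 0.0099
finger_force: 88.9
```

apply_moves --pt "0.1 -0.0056 0.01 0" --pt "0.1 -0.0056 0 0" --pt "0 0 0 0" --pt "0 0 0 0"

```text
time_s: 14.8
tool_pos: [0.5576, 0.0338, 0.0952]
ee_rot: [[0.059, 0.998, -0.001], [0.998, -0.059, -0.0], [-0.0, -0.001, -1.0]]
force: [-3.2, -0.4, 0.9]
grip_width: 0.0101
finger_force: 88.5
```

apply_moves --pt "0.1 -0.0056 0 0" --pt "0.1 -0.0056 0 0" --pt "0 0 0 0" --pt "0 0 0 0"

```text
time_s: 15.2
tool_pos: [0.5608, 0.0338, 0.0952]
ee_rot: [[0.058, 0.998, -0.007], [0.998, -0.058, -0.001], [-0.002, -0.007, -1.0]]
force: [-9.7, 0.0, 3.4]
grip_width: 0.0103
finger_force: 89.3
```

apply_moves --pt "0.1 -0.0056 0 0" --pt "0.1 -0.0056 0 0" --pt "0 0 0 0" --pt "0 0 0 0"

```text
time_s: 15.6
tool_pos: [0.5652, 0.0337, 0.0952]
ee_rot: [[0.058, 0.998, -0.01], [0.998, -0.058, -0.002], [-0.002, -0.01, -1.0]]
force: [-12.5, -0.4, 7.0]
grip_width: 0.0103
finger_force: 89.7
```

apply_moves --pt "0.1 -0.0056 0.02 0" --pt "0.1 -0.0056 0 0" --pt "0 0 0 0" --pt "0 0 0 0"

```text
time_s: 16.0
tool_pos: [0.572, 0.0334, 0.0952]
ee_rot: [[0.058, 0.998, -0.009], [0.998, -0.058, -0.001], [-0.001, -0.009, -1.0]]
force: [-10.1, 0.5, 2.9]
grip_width: 0.0103
finger_force: 89.1
```

apply_moves --pt "0.1 -0.0056 0 0" --pt "0.1 -0.0056 0 0" --pt "0 0 0 0" --pt "0 0 0 0"

```text
time_s: 16.4
tool_pos: [0.5781, 0.0331, 0.0952]
ee_rot: [[0.058, 0.998, -0.009], [0.998, -0.058, -0.001], [-0.001, -0.009, -1.0]]
force: [-9.9, 0.4, 3.1]
grip_width: 0.0101
finger_force: 89.1
```

apply_moves --pt "0.1 -0.0056 0 0" --pt "0 0 0 0" --pt "0 0 0 0"

```text
time_s: 16.7
tool_pos: [0.5811, 0.033, 0.0952]
ee_rot: [[0.057, 0.998, -0.009], [0.998, -0.057, -0.001], [-0.001, -0.009, -1.0]]
force: [-10.4, 1.9, 2.7]
grip_width: 0.01
finger_force: 89.1
```

apply_moves --pt "0.07 -0.004 0 0" --pt "0 0 0 0" --pt "0 0 0 0"

```text
time_s: 17.0
tool_pos: [0.583, 0.0328, 0.0952]
ee_rot: [[0.057, 0.998, -0.009], [0.998, -0.057, -0.001], [-0.001, -0.009, -1.0]]
force: [-9.4, 0.1, 3.1]
grip_width: 0.0105
finger_force: 89.2
```

apply_moves --pt "0.07 -0.004 0 0" --pt "0 0 0 0" --pt "0 0 0 0"

```text
time_s: 17.3
tool_pos: [0.5839, 0.0328, 0.0952]
ee_rot: [[0.057, 0.998, -0.012], [0.998, -0.057, -0.001], [-0.002, -0.012, -1.0]]
force: [-12.9, 0.0, 5.4]
grip_width: 0.0103
finger_force: 89.5
```

apply_moves --pt "0.06 -0.003 0.01 0" --pt "0 0 0 0" --pt "0 0 0 0"

```text
time_s: 17.6
tool_pos: [0.5846, 0.0327, 0.0953]
ee_rot: [[0.057, 0.998, -0.014], [0.998, -0.057, -0.002], [-0.002, -0.014, -1.0]]
force: [-15.0, 0.2, 5.7]
grip_width: 0.0105
finger_force: 89.6
```

apply_moves --pt "0.06 -0.003 0.01 0" --pt "0 0 0 0" --pt "0 0 0 0"

```text
time_s: 17.9
tool_pos: [0.5852, 0.0327, 0.0953]
ee_rot: [[0.057, 0.998, -0.016], [0.998, -0.057, -0.002], [-0.003, -0.016, -1.0]]
force: [-17.3, 0.5, 6.5]
grip_width: 0.0103
finger_force: 89.8
```

apply_moves --pt "0.07 -0.004 0.01 0" --pt "0 0 0 0" --pt "0 0 0 0" --pt "0 0 0 0"

```text
time_s: 18.3
tool_pos: [0.586, 0.0326, 0.0953]
ee_rot: [[0.056, 0.998, -0.019], [0.998, -0.056, -0.002], [-0.003, -0.019, -1.0]]
force: [-20.2, -0.8, 7.1]
grip_width: 0.0105
finger_force: 90.0
```

```bash
python3 - <<'E'
from pl import *
st()
im=env.snapshot("wrist");cv2.imwrite("pics/w8.png",cv2.resize(im[:,162:,::-1],(700,768))[0:600])
E
```

```text
t 18.3 tcp [0.586  0.0326 0.0953] yaw_y -3.24 F [-20.22  -0.82   7.09] M [ 0.09  3.28 -0.  ] w 0.0105 ff 90.0
```

View pics/w8.png

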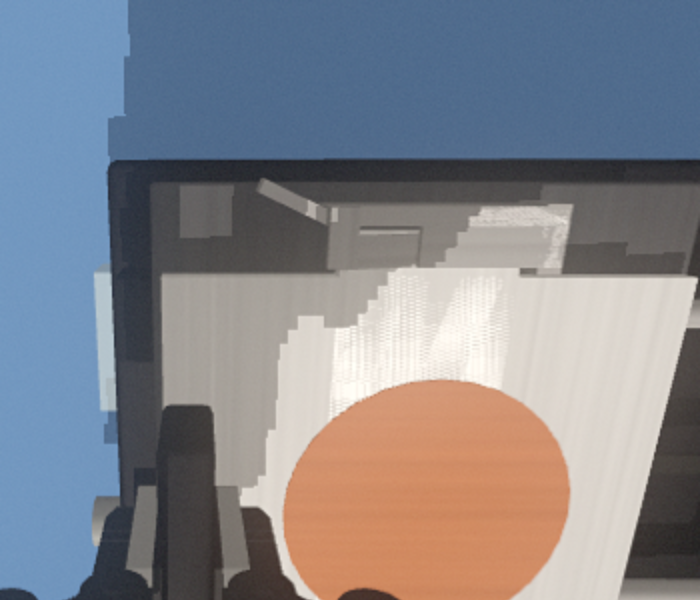

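The left ear sits inside the bracket up to the end, with the plate edge parallel to the deck edge. The force rise of 3 N/mm matches the bed's spring, so it is on the stop. Relieving the push before letting go.

apply_moves --pt "-0.07 0.004 0 0" --pt "-0.07 0.004 0 0" --pt "-0.07 0.004 0 0" --pt "-0.07 0.004 -0.01 0" --pt "0 0 0 0" --pt "0 0 0 0"

```text
time_s: 18.95
tool_pos: [0.5825, 0.0328, 0.0954]
ee_rot: [[0.057, 0.998, -0.009], [0.998, -0.057, -0.001], [-0.001, -0.009, -1.0]]
force: [-9.4, 0.5, -0.0]
grip_width: 0.0104
finger_force: 88.7
```

apply_moves --pt "-0.07 0.004 0 0" --pt "-0.07 0.004 -0.01 0" --pt "-0.06 0.003 -0.02 0" --pt "0 0 0 0" --pt "0 0 0 0"

```text
time_s: 19.45
tool_pos: [0.5802, 0.033, 0.0954]
ee_rot: [[0.058, 0.998, -0.001], [0.998, -0.058, 0.0], [0.0, -0.001, -1.0]]
force: [-2.3, 0.6, -5.6]
grip_width: 0.0101
finger_force: 88.1
```

apply_moves --pt "-0.02 0 -0.02 0" --pt "0 0 0 0"

```text
time_s: 19.65
tool_pos: [0.5801, 0.033, 0.0953]
ee_rot: [[0.058, 0.998, 0.0], [0.998, -0.058, 0.0], [0.0, 0.0, -1.0]]
force: [-1.3, 1.2, -4.7]
grip_width: 0.0105
finger_force: 88.2
```

apply_moves --pt "0 0 0 0" --pt "0 0 0 0" --pt "0 0 0 0" --pt "0 0 0 0" --pt "0 0 0 0" --pt "0 0 0 0" --fingers 0.5

```text
time_s: 20.25
tool_pos: [0.5801, 0.0329, 0.0956]
ee_rot: [[0.058, 0.998, 0.001], [0.998, -0.058, -0.0], [-0.0, 0.001, -1.0]]
force: [-0.0, -0.0, -0.3]
grip_width: 0.0429
finger_force: 0.0
```

apply_moves --pt "0 0 0.3 0" --pt "0 0 0.5 0" --pt "0 0 0.8 0" --pt "-0.5 0 0.8 0" --pt "-0.5 0 0.8 0" --pt "-0.2 0 0 0" --pt "0 0 0 0" --pt "0 0 0 0"

```text
time_s: 21.05
tool_pos: [0.5438, 0.0325, 0.1909]
ee_rot: [[0.059, 0.998, -0.001], [0.998, -0.059, -0.001], [-0.001, -0.0, -1.0]]
force: [-0.7, -0.3, -0.6]
grip_width: 0.0427
finger_force: 0.0
```

```bash
python3 - <<'E'
from pl import *
st()
im=env.snapshot("wrist");cv2.imwrite("pics/w9.png",cv2.resize(im[:,:,::-1],(800,600),interpolation=2))
b=np.array([.6335,.0287,.085]);R=Ro.from_euler("z",-3.2,degrees=True)
print((1.5625*proj("wrist",R.apply(np.array([[-60,60,5],[60,60,5],[60,-60,5],[-60,-60,5],[-24,71.5,15],[-24,-71.5,15]])/1e3)+b)).round(0).tolist())
E
```

```text
t 21.05 tcp [0.5438 0.0325 0.1909] yaw_y -3.36 F [-0.69 -0.25 -0.61] M [ 0.04  0.   -0.04] w 0.0427 ff 0.0
[[462.0, 176.0], [720.0, 176.0], [676.0, 404.0], [454.0, 405.0], [548.0, 151.0], [523.0, 433.0]]
```

View pics/w9.png

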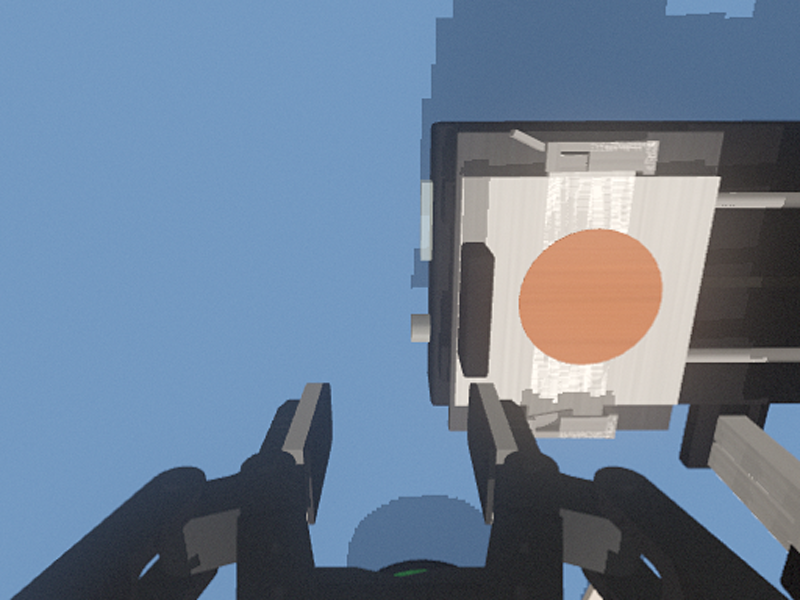

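The released plate's corners at (463,177), (720,177), (678,404) and (455,405) match the predicted home position to about 1 mm. Both ears are in their brackets and the gripper is clear.

```bash
python3 -c "
from bench import env
print(env.close_job())"
```

```text
the job is handed in; nothing more can be done
None
```

The plate is seated on the printer's bed with both ears against the stops, released, and the job was handed in at about 21 s; the judge's verdict was not shown, but my last picture put the plate within about 1 mm of home.

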